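# Change over the duplex oil strainer and vent the dirty side

### The job

The red strainer is clogged: put the blue one in its place without cutting off the filler. Push the blue main valve's lever fully open, then the red main valve's lever fully shut, and last the red strainer's vent lever fully open, each time pressing the lever home on its end stop with about 20 N for about half a second and never with more than 25 N. Leave the blue vent shut and do not disturb anything standing about.

Things in the scene. Friction and masses are not known exactly. Their poses are not given: they have to be found in the camera images.
- valve_red_pivot (a point): Stem axis of the red strainer's main valve (in use at the start, main valve open; it may be left or right), 143 mm over the bench, level with its lever's red sleeve (from 48 to 118 mm from the axis, 18 mm wide, 16 mm thick; pipes below it up to 102 mm). x: along the pipe, away from the strainer (lid 92 mm across, top at 155 mm, 105 mm along -x); z up. Over 25 N on the lever bends it, grip included.
- valve_red (a joint): Stem of that valve. 0 = shut: lever across the pipe, along -y of the pivot point; 1.571 = open: lever along the pipe, on +x; opens anticlockwise seen from above. Hard stops at both ends, stays where left. The lever sits up to 5 degrees askew on the stem, either way, and this reading does not show it. Some 6.5 N at 85 mm from the axis keeps it turning.
- vent_red_pivot (a point): Axis of the small brass vent cock on the red strainer's lid, at mid-height of its lever's red sleeve (level, from 30 to 70 mm from the axis, 13 mm wide, 13 mm thick), 211 mm over the bench. Axes parallel to those of the main valves' pivots, red and blue. Its body and thin spout reach up to 18 mm below this point; the spout runs out along +y and turns down 80 mm out over a steel drip cup.
- vent_red (a joint): Stem of that vent cock, shut at the start. 0 = shut: lever along +x of its pivot point (towards the main valve); 1.571 = open: along +y, above the spout; opens anticlockwise seen from above. Hard stops at both ends, stays where left. Lever up to 5 degrees askew on the stem, either way. Some 4.6 N at 54 mm from the axis keeps it turning. Over 25 N on the lever bends it, grip included.
- cup_red_mid (a point): Loose steel drip cup under the red strainer's vent spout, 54 mm across, 55 mm high; the point is its centre. Leave it where it stands.
- valve_blue_pivot (a point): Stem axis of the blue strainer's main valve (on standby at the start, main valve shut; it may be left or right), 143 mm over the bench, level with its lever's blue sleeve (from 48 to 118 mm from the axis, 18 mm wide, 16 mm thick; pipes below it up to 102 mm). x: along the pipe, away from the strainer (lid 92 mm across, top at 155 mm, 105 mm along -x); z up. Over 25 N on the lever bends it, grip included.
- valve_blue (a joint): Stem of that valve. 0 = shut: lever across the pipe, along -y of the pivot point; 1.571 = open: lever along the pipe, on +x; opens anticlockwise seen from above. Hard stops at both ends, stays where left. The lever sits up to 5 degrees askew on the stem, either way, and this reading does not show it. Some 6.5 N at 85 mm from the axis keeps it turning.
- vent_blue_pivot (a point): Axis of the small brass vent cock on the blue strainer's lid, at mid-height of its lever's blue sleeve (level, from 30 to 70 mm from the axis, 13 mm wide, 13 mm thick), 211 mm over the bench. Axes parallel to those of the main valves' pivots, red and blue. Its body and thin spout reach up to 18 mm below this point; the spout runs out along +y and turns down 80 mm out over a steel drip cup.
- vent_blue (a joint): Stem of that vent cock, shut at the start. 0 = shut: lever along +x of its pivot point (towards the main valve); 1.571 = open: along +y, above the spout; opens anticlockwise seen from above. Hard stops at both ends, stays where left. Lever up to 5 degrees askew on the stem, either way. Some 4.6 N at 54 mm from the axis keeps it turning. Over 25 N on the lever bends it, grip included.
- cup_blue_mid (a point): Loose steel drip cup under the blue strainer's vent spout, 54 mm across, 55 mm high; the point is its centre. Leave it where it stands.
- spanner_mid (a point): Open-ended spanner 150 mm long lying in the skid's tray between the two strainers; the point is 5 mm above its underside, mid-length. Leave it where it stands.
- sample_jar_mid (a point): Small sample jar with a white lid, 42 mm across, 62 mm high, standing in the tray between the two main valves; the point is its centre. Leave it where it stands.
- spare_basket_mid (a point): Spare strainer basket of steel, 62 mm across, 85 mm high with a wire bail to 110 mm, on the bench to the left of the skid; the point is half-way up. Leave it where it stands.
- oil_bottle_1_mid (a point): Full bottle of yellow oil with a green cap, 68 mm across, 200 mm high, on the bench to the right of the skid; the point is half-way up. Leave it where it stands.
- oil_bottle_2_mid (a point): A second such bottle. Leave it where it stands.

How it is judged:
On the way, in this order (a step that is already met when the one before it is completed fails the run):
1. the blue main valve is pressed fully open on its stop, with the red one still open (value of joint valve_blue above 1.546 rad and contact force between the fingers and valve_blue above 14 N and value of joint valve_red above 1.3 rad and value of joint vent_red below 0.3 rad), for 0.25 s.
2. then the red main valve is pressed fully shut on its stop, with its vent still shut (value of joint valve_red below 0.025 rad and contact force between the fingers and valve_red above 14 N and value of joint valve_blue above 1.546 rad and value of joint vent_red below 0.3 rad), for 0.25 s.
3. then the red vent is pressed fully open on its stop (value of joint vent_red above 1.546 rad and contact force between the fingers and vent_red above 14 N and value of joint valve_red below 0.025 rad), for 0.25 s.
At the end, for the whole second after the job is handed in: Blue main valve and red vent open on their stops (1.546 rad or more of 1.571), red main valve shut on its stop (0.025 rad or less), blue vent still shut (under 0.1 rad); cups, spanner, jar, basket and bottles within 15 mm of where they stood; robot clear (value of joint each of valve_blue, vent_red above 1.546 rad and value of joint valve_red below 0.025 rad and value of joint vent_blue below 0.1 rad and distance of each of cup_red_mid, cup_blue_mid, spanner_mid, sample_jar_mid, spare_basket_mid, oil_bottle_1_mid, oil_bottle_2_mid from where it was at the start of the episode below 0.015 m); the robot touches nothing.
It fails at once if more than 25 N on a main valve lever (bent stop) (contact force between anything else and valve_red above 25 N or contact force between anything else and valve_blue above 25 N).
It fails at once if more than 25 N on a vent lever (bent stop) (contact force between anything else and vent_red above 25 N or contact force between anything else and vent_blue above 25 N).
It fails at once if the blue vent is opened (value of joint vent_blue above 0.2 rad).
It fails at once if something standing about is moved by more than 20 mm (distance of any of cup_red_mid, cup_blue_mid, spanner_mid, sample_jar_mid, spare_basket_mid, oil_bottle_1_mid, oil_bottle_2_mid from where it was at the start of the episode above 0.02 m).
It also fails if it takes over 72 s, if anything falls off the work surface, if the arm or the gripper's body presses on something with over 40 N, if the wrist force passes 120 N, or if a joint passes its speed limit or range.

### The arm

A 6-joint arm with a two-finger parallel gripper is mounted at the origin on the work surface. World frame = base frame: x ahead of the robot, y to its left, z up, the work surface at z = 0. Lengths are in m, angles in rad, forces in N, time in s.
With the tool pointing down it reaches from about 0.4 to 0.825 m from the base axis. Payload 7 kg.
Tool frame: the origin (TCP) lies between the finger pads; the fingertips stand 8 mm ahead of it and the grasp point (between the pads) lies 11 mm behind it (arm.finger_overhang is the distance from the TCP to the fingertips, in m); z points along the fingers, y is the line along which they close (so a half turn about z gives the same grasp; the last joint's range is limited). The gripper opens to 88 mm and grips with 3 to 60 N. Pads are 19 mm wide; open, the fingers measure 130 mm over their backs; the gripper's body (78 mm by 193 mm) begins 47 mm behind the grasp point.
Start: joints at [0.288, 0.359, 0.012, 0, -1.224, -0.288], TCP at [0.675, -0, 0.235] pointing down, gripper open.
Joint ranges: [-3.07, 3.07], [-1.43, 2.12], [-1.02, 1.25], [-3.03, 1.67], [-3.05, -0], [-3.03, 3.03]. Speed limits (rad/s): [2.39, 2.39, 3.01, 3.14, 3.14, 3.14].

### API

Orientations are given as [roll, pitch, yaw] about the fixed x, y, z axes, in that order (R = Rz(yaw) Ry(pitch) Rx(roll)).
In Python, from station import arm gives the robot as it stands.
- The arm moves only by the tool move_arm, never from a script. Its argument "rows" is text: rows parted by semicolons, each of 7 numbers parted by spaces: the turn, a rotation vector about the tool's x, y, z in degrees, then the shift along the tool's x, y, z in m, then the finger opening in m, from 0 to 0.0876. A call has 1 to 8 rows; each row shifts and turns the commanded pose from where the row before left it, along the tool's axes as they then stand; what a row does not reach is not made up. A row lasts 1/8 s, in which the tool goes at most 62.5 mm and 10.7 degrees, less where a joint would pass 70% of its speed; a pose out of reach is approached as far as the arm can. A call is refused whole if a number of a shift passes 0.0625 or a number of a turn 10.7, either way. A call with a gripper value outside its range is refused whole. The fingers move at their own pace and stop on an object; "squeeze" is the grip in N (left out, the last holds). Time passes only in rows, so rows that do not move let the fingers close. It gives the time, the measured TCP pose, the force, the opening and the grip force at its end, in the units of the state.
- arm.get_state(): the state, without advancing time (a new reading comes with each control period).
- arm.grab_frame(name): name is "scene" or "side" or "wrist"; returns (picture, depth): 384x512x3 uint8, blue, green, red; 384x512 float32, m along the optical axis (not along the pixel's ray), 0 where there is no reading.
- arm.camera_model(name): a dict with "mtx" (3x3 intrinsics, pixels), "camera_from_world" (4x4, takes a point from world to camera coordinates); the wrist camera has in their place "mount" (4x4, takes a point from camera to tool coordinates, whose origin is the TCP and whose axes are the flange's). Camera axes: x right, y down, z forward; pixel columns grow to the right and rows downward; lengths in m; the calibration is good to about 2 mm. A picture is of the moment at which its call begins: read the wrist's pose just before it. camera_model takes no time and is no camera call.
- arm.job_done(): hands the job in; it is judged then, once.
The state is a dict: "t": time; "q": joint angles; "qd": joint speeds; "joint_efforts": joint torques, N m; "eef_pos": TCP position; "ee_rot": TCP orientation; "force": force on the tool from outside, world axes, zero at the start; "moment": the same for the moment, N m; "width": finger opening in m; "gripper_force": force on a finger pad.
Only numpy, scipy, OpenCV 4.12 (cv2) and the standard library are available. Lean on these libraries where they do the work, as an engineer would, in place of code of your own. Each camera call takes 0.05 s, during which the arm holds its last target. There are 200 camera calls.

## Working session

There is one attempt and no reset: what is moved stays moved. The work goes in short steps, Python scripts to look and compute and a tool call to move; the robot and the scene stay as the last step left them, time stands still between calls to the robot, and variables do not carry over. Pictures are saved under pics/ and viewed, at most 10 in all, crops included, and the job is handed in when it is done.

Besides the shell and the picture viewer there is one more tool, called after "Emit:" by a JSON object that holds its "method" and its "body". move_arm: Moves the arm, as the interface text tells. Its arguments: {"type":"object","properties":{"rows":{"type":"string"},"squeeze":{"type":"number"}},"required":["rows"]}

```bash
mkdir -p pics; ls
cat > h.py <<'E'
import numpy as np, cv2
from scipy.spatial.transform import Rotation as R
from station import arm
def grab(n):
    s=arm.get_state(); p,d=arm.grab_frame(n); c=arm.camera_model(n)
    if n=='wrist':
        T=np.eye(4); T[:3,:3]=R.from_euler('xyz',s['ee_rot']).as_matrix(); T[:3,3]=s['eef_pos']
        W=T@np.array(c['mount'])
    else: W=np.linalg.inv(np.array(c['camera_from_world']))
    np.savez(n+'.npz',p=p,d=d,K=np.array(c['mtx']),W=W)
    return p,d
def cloud(n):
    f=np.load(n+'.npz');d=f['d'];K=f['K'];v,u=np.mgrid[:384,:512]
    P=np.stack([(u-K[0,2])/K[0,0]*d,(v-K[1,2])/K[1,1]*d,d],-1)
    X=P@f['W'][:3,:3].T+f['W'][:3,3]; X[d==0]=np.nan
    return X,f['p']
E
python3 - <<'E'
from h import *
for n in('scene','side'):
    p,d=grab(n); cv2.imwrite(f'pics/{n}0.png',cv2.resize(p,(768,576)))
    print(np.load(n+'.npz')['W'].round(3))
print(arm.get_state())
E
```

```text
pics
[[-0.728  0.522 -0.444  1.143]
 [ 0.686  0.563 -0.462  0.622]
 [ 0.009 -0.641 -0.768  1.196]
 [ 0.     0.     0.     1.   ]]
[[ 0.834 -0.357  0.421 -0.065]
 [-0.552 -0.508  0.662 -0.933]
 [-0.022 -0.784 -0.621  1.01 ]
 [ 0.     0.     0.     1.   ]]
{'t': 0.1, 'q': array([ 2.88101964e-01,  3.59316666e-01,  1.11868880e-02, -3.04713700e-04,
       -1.22408322e+00, -2.88105238e-01]), 'qd': array([-0.00035195, -0.00239892,  0.00090763,  0.00128532, -0.00028954,
        0.00082822]), 'joint_efforts': array([-1.42273191e-03, -5.84165347e+01,  2.93752134e+01,  7.01551259e+00,
        1.01412315e-02, -6.66964229e-05]), 'eef_pos': array([ 6.74598050e-01, -1.92157166e-05,  2.33731987e-01]), 'ee_rot': array([ 3.14015297e+00, -1.27902318e-04, -1.57090326e+00]), 'force': array([-0.234101  , -0.21648847, -0.43360318]), 'moment': array([ 0.06380232,  0.07016488, -0.03657385]), 'gripper_force': 0.0, 'width': 0.08777060856635398}
```

View pics/scene0.png

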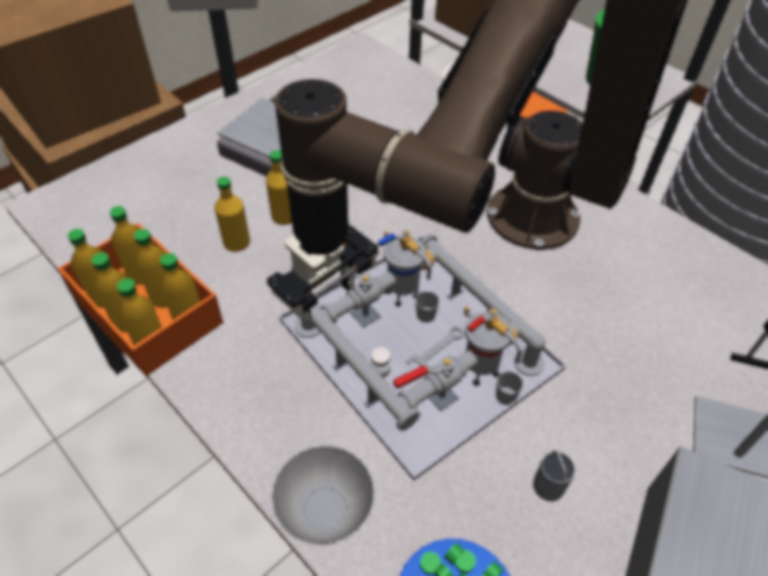

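View pics/side0.png

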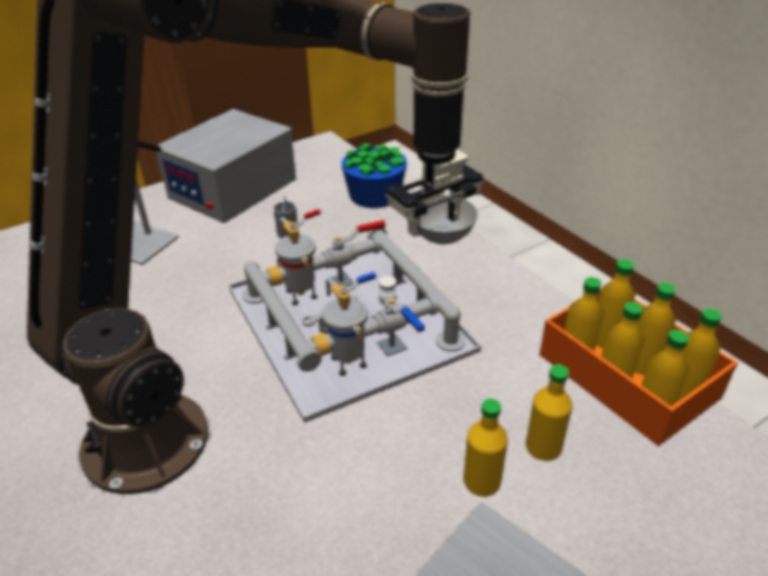

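The side view shows red vent sleeve (312,213), red main sleeve (371,226, along the pipe), blue vent sleeve (366,277) and blue main sleeve (413,318, across); red strainer is left (+y). I'll locate the coloured sleeves by depth in both views.

```bash
cat >> h.py <<'E'
def blobs(n,zmin=.12,zmax=.24):
    X,p=cloud(n); hsv=cv2.cvtColor(p,cv2.COLOR_BGR2HSV); h,s,v=[hsv[...,i].astype(int) for i in range(3)]
    ok=(s>130)&(v>50)&(X[...,2]>zmin)&(X[...,2]<zmax)&(abs(X[...,1])<.4)&(X[...,0]>.25)&(X[...,0]<1)
    for c,m in (('red',(h<7)|(h>172)),('blue',(h>100)&(h<130))):
        k,L,st,_=cv2.connectedComponentsWithStats((m&ok).astype('uint8'))
        for i in range(1,k):
            if st[i,4]<25: continue
            Q=X[L==i]; top=np.percentile(Q[:,2],90); Q=Q[Q[:,2]>top-.012]; e=np.linalg.svd(Q-Q.mean(0),full_matrices=False)[2][0]
            t=(Q-Q.mean(0))@e; a,b=np.percentile(t,[2,98])
            print(n,c,st[i].tolist(),'mid',(Q.mean(0)+e*(a+b)/2).round(4),'dir',np.degrees(np.arctan2(e[1],e[0])).round(1),'len',(b-a).round(3),'top',top.round(3))
E
python3 - <<'E'
from h import *
for n in('scene','side'): blobs(n)
grab('wrist'); blobs('wrist'); X,p=cloud('wrist'); cv2.imwrite('pics/w0.png',cv2.resize(p,(768,576)))
E
```

```text
scene red [313, 211, 10, 9, 44] mid [0.5018 0.2185 0.2159] dir 0.4 len 0.035 top 0.219
scene red [263, 244, 22, 14, 122] mid [0.6371 0.1893 0.1492] dir -13.2 len 0.063 top 0.152
scene blue [253, 156, 10, 7, 33] mid [ 0.4749 -0.0454  0.2147] dir -9.8 len 0.031 top 0.218
side red [203, 140, 10, 5, 27] mid [0.4984 0.2116 0.2173] dir 179.8 len 0.032 top 0.22
side red [239, 147, 17, 7, 71] mid [0.6339 0.1814 0.1491] dir 169.1 len 0.059 top 0.153
side blue [239, 182, 11, 6, 36] mid [ 0.4716 -0.052   0.2168] dir 172.8 len 0.032 top 0.219
side blue [268, 205, 14, 15, 93] mid [ 0.5182 -0.14    0.1508] dir -94.8 len 0.06 top 0.154
wrist blue [445, 0, 38, 65, 1528] mid [ 0.524  -0.1239  0.1508] dir -94.0 len 0.04 top 0.152
wrist blue [493, 114, 17, 46, 94] mid [ 0.4587 -0.047   0.1221] dir 87.8 len 0.038 top 0.123
```

View pics/w0.png

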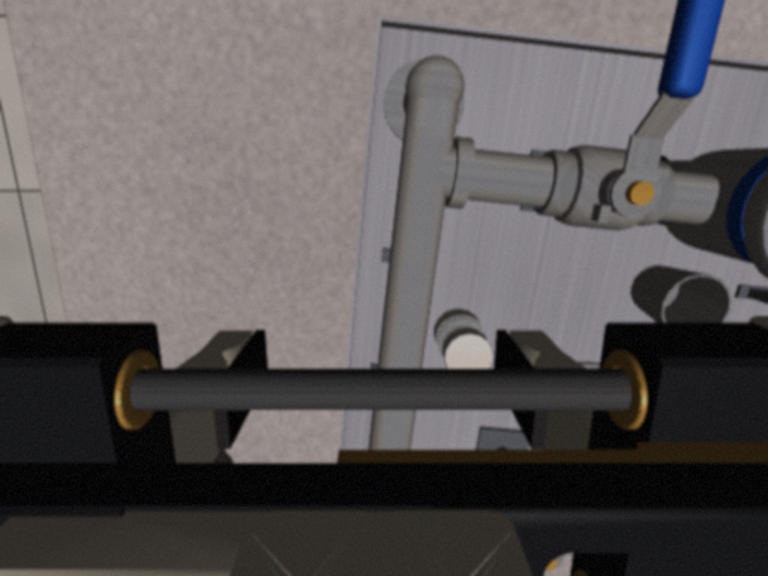

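The wrist view shows the blue valve's brass stem at (642,192), its lever up-right to (695,45), the tray edge from (382,22) to (768,68), and the jar lid at (467,350). I'll compute stem, pipe yaw and pad geometry.

Run:
```python
from h import *
X,p=cloud('wrist'); f=lambda u,v:np.nanmedian(X[v-1:v+2,u-1:u+2].reshape(-1,3),0).round(4)
print('pin',f(428,128)); 
a,b=f(270,22),f(490,49); print('edge',a,b,np.degrees(np.arctan2(*(a-b)[[1,0]])))
a,b=f(283,60),f(262,230); print('header',a,b,np.degrees(np.arctan2(*(b-a)[[1,0]]))-90)
print(np.array(arm.camera_model('wrist')['mount']).round(3).tolist())
for n in('scene','side'):
    X,p=cloud(n); hsv=cv2.cvtColor(p,cv2.COLOR_BGR2HSV).astype(int)
    m=(hsv[...,0]>10)&(hsv[...,0]<25)&(hsv[...,1]>110)&(X[...,2]>.13)&(X[...,2]<.24)&(X[...,0]>.3)&(X[...,0]<.7)&(abs(X[...,1])<.35)
    k,L,st,c=cv2.connectedComponentsWithStats(m.astype('uint8'))
    for i in range(1,k):
        if st[i,4]>5: print(n,st[i,4],c[i].round(),np.median(X[L==i],0).round(3),X[L==i][:,2].max().round(3))
```

```text
pin [ 0.5275 -0.0553  0.1327]
edge [ 0.6543 -0.1676  0.0038] [ 0.3931 -0.1391  0.0039] -6.2270114771554566
header [ 0.6472 -0.1129  0.0988] [0.6647 0.0519 0.0969] -6.06148454827327
[[0.0, -0.965, -0.263, 0.071], [1.0, 0.0, 0.001, 0.001], [-0.001, -0.263, 0.965, -0.151], [0.0, 0.0, 0.0, 1.0]]
scene 57 [272. 162.] [ 0.431 -0.025  0.187] 0.194
scene 71 [331. 216.] [0.458 0.233 0.186] 0.193
side 67 [194. 153.] [0.446 0.212 0.188] 0.21
side 10 [204. 175.] [0.443 0.149 0.142] 0.157
side 75 [227. 196.] [ 0.419 -0.046  0.19 ] 0.209
side 8 [260. 200.] [ 0.527 -0.055  0.133] 0.136
side 6 [239. 219.] [ 0.417 -0.107  0.152] 0.153
```

Emit:
{"method": "move_arm", "body": {"rows": "0 0 0 0.034 0.05 0 0; 0 0 0 0.034 0.05 0 0; 0 0 0 0.034 0.05 0 0; 0 0 4.5 0.034 0.05 0 0; 0 0 0 0 0 0 0; 0 0 0 0 0 0 0", "squeeze": 60}}

```text
t: 0.9
eef_pos: [0.4752, -0.1362, 0.235]
ee_rot: [-3.141, 0.0, -1.65]
force: [0.4, 0.0, -0.3]
width: 0.033
gripper_force: 0.0
```

Run:
```python
from h import *
print(arm.get_state()['eef_pos'],arm.get_state()['force'],arm.get_state()['width'])
X,p=cloud('side'); hsv=cv2.cvtColor(p,cv2.COLOR_BGR2HSV).astype(int)
m=(hsv[...,0]>18)&(hsv[...,0]<30)&(hsv[...,1]>150)&(X[...,2]>.05)&(X[...,2]<.2)
k,L,st,c=cv2.connectedComponentsWithStats(m.astype('uint8'))
for i in range(1,k):
    if st[i,4]>100: print(st[i,4],c[i].round(),np.median(X[L==i],0).round(3))
p,d=grab('wrist'); blobs('wrist'); cv2.imwrite('pics/w1.png',cv2.resize(p,(768,576)))
grab('side'); blobs('side')
```

```text
[ 0.47515095 -0.13616036  0.23496497] [ 0.40933716  0.00692804 -0.34478697] 0.03303546724432223
630 [11. 36.] [0.19  2.033 0.126]
4058 [429. 226.] [ 0.836 -0.417  0.136]
860 [366. 276.] [ 0.587 -0.447  0.121]
908 [324. 300.] [ 0.448 -0.442  0.124]
wrist blue [187, 158, 24, 69, 1303] mid [ 0.519  -0.1454  0.1514] dir 84.3 len 0.051 top 0.152
side red [203, 140, 10, 5, 27] mid [0.4989 0.2118 0.2171] dir 178.1 len 0.032 top 0.22
side red [239, 149, 12, 5, 40] mid [0.6211 0.1823 0.15  ] dir 161.6 len 0.037 top 0.154
side blue [268, 205, 14, 15, 94] mid [ 0.5184 -0.138   0.1508] dir -95.4 len 0.062 top 0.154
```

View pics/w1.png

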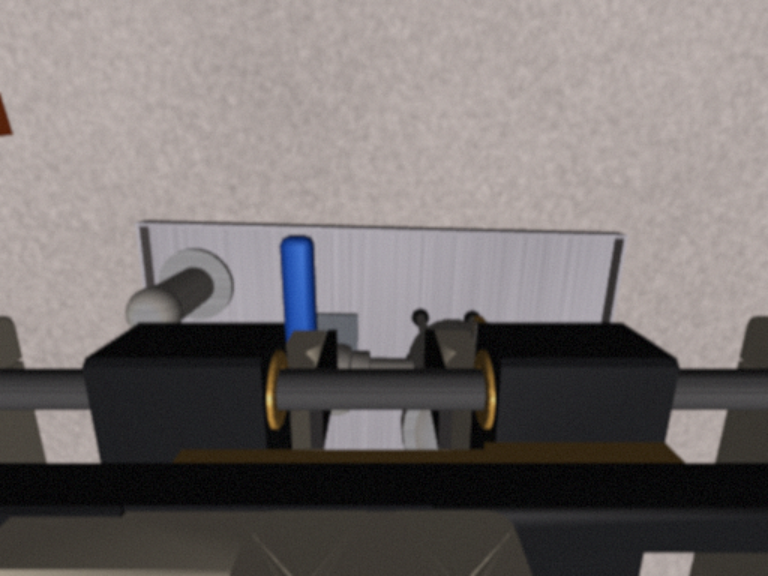

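The wrist view shows the blue sleeve at (298,238–340), still clear to the left of the closing fingers (290–470). Now descend beside it.

Emit:
{"method": "move_arm", "body": {"rows": "0 0 0 0 0 0.03 0; 0 0 0 0 0 0.03 0; 0 0 0 0 0 0.035 0; 0 0 0 0 0 0 0"}}

```text
t: 1.5
eef_pos: [0.4737, -0.1356, 0.137]
ee_rot: [3.135, -0.001, -1.649]
force: [-0.4, -0.4, 0.6]
width: 0.0005
gripper_force: 0.0
```

Emit:
{"method": "move_arm", "body": {"rows": "0 0 0 0 -0.004 0 0; 0 0 0 0 -0.004 0 0; 0 0 0 0 -0.002 0 0; 0 0 0 0 0 0 0"}}

```text
t: 2.0
eef_pos: [0.4853, -0.1368, 0.1401]
ee_rot: [-3.141, 0.0, -1.649]
force: [0.8, 0.6, 0.0]
width: 0.0005
gripper_force: 0.0
```

Emit:
{"method": "move_arm", "body": {"rows": "0 0 0 0 -0.002 0 0; 0 0 0 0 -0.002 0 0; 0 0 0 0 -0.002 0 0; 0 0 0 0 -0.002 0 0"}}

```text
t: 2.5
eef_pos: [0.493, -0.1375, 0.1395]
ee_rot: [3.142, -0.0, -1.649]
force: [-0.2, 0.2, -0.0]
width: 0.0006
gripper_force: 0.0
```

Emit:
{"method": "move_arm", "body": {"rows": "0 0 0 0 -0.002 0 0; 0 0 0 0 -0.002 0 0; 0 0 0 0 -0.002 0 0"}}

```text
t: 2.88
eef_pos: [0.4973, -0.1381, 0.1391]
ee_rot: [3.138, -0.0, -1.65]
force: [-6.6, 0.9, 3.7]
width: 0.0007
gripper_force: 3.7
```

Emit:
{"method": "move_arm", "body": {"rows": "0 0 -5 0.0017 -0.0075 0 0; 0 0 -5 0.0017 -0.0075 0 0; 0 0 -5 0.0017 -0.0075 0 0; 0 0 -5 0.0017 -0.0075 0 0"}}

```text
t: 3.38
eef_pos: [0.5272, -0.1438, 0.1392]
ee_rot: [3.137, 0.001, -1.298]
force: [-7.2, -1.3, 2.9]
width: 0.0005
gripper_force: 3.8
```

Emit:
{"method": "move_arm", "body": {"rows": "0 0 -5 0.0017 -0.0075 0 0; 0 0 -5 0.0017 -0.0075 0 0; 0 0 -5 0.0017 -0.0075 0 0; 0 0 -5 0.0017 -0.0075 0 0; 0 0 -5 0.0017 -0.0075 0 0; 0 0 -5 0.0017 -0.0075 0 0; 0 0 -5 0.0017 -0.0075 0 0; 0 0 -5 0.0017 -0.0075 0 0"}}

```text
t: 4.38
eef_pos: [0.5847, -0.1235, 0.1394]
ee_rot: [3.139, 0.001, -0.6]
force: [-3.7, -6.9, 2.0]
width: 0.0004
gripper_force: 3.7
```

Emit:
{"method": "move_arm", "body": {"rows": "0 0 -5 0.0017 -0.0075 0 0; 0 0 -5 0.0017 -0.0075 0 0; 0 0 -5 0.0017 -0.0075 0 0; 0 0 0 0 0 0 0"}}

```text
t: 4.88
eef_pos: [0.601, -0.1059, 0.1394]
ee_rot: [3.14, 0.001, -0.341]
force: [-1.8, -3.7, 1.2]
width: 0.0005
gripper_force: 2.5
```

Emit:
{"method": "move_arm", "body": {"rows": "0 0 -5 0.0017 -0.0075 0 0; 0 0 -2 0.0007 -0.003 0 0; 0 0 -2 0.0007 -0.003 0 0; 0 0 0 0 0 0 0"}}

```text
t: 5.38
eef_pos: [0.608, -0.094, 0.1396]
ee_rot: [3.141, -0.0, -0.185]
force: [-0.2, -7.0, 0.7]
width: 0.0003
gripper_force: 2.8
```

Emit:
{"method": "move_arm", "body": {"rows": "0 0 -1 0.0004 -0.0015 0 0; 0 0 -1 0.0004 -0.0015 0 0"}}

```text
t: 5.62
eef_pos: [0.6088, -0.0926, 0.1397]
ee_rot: [3.139, 0.001, -0.15]
force: [-2.0, -15.1, 0.4]
width: 0.0001
gripper_force: 7.8
```

Run:
```python
from h import *
grab('side'); grab('scene'); blobs('side'); blobs('scene'); s=arm.get_state(); print(s['t'],s['force'],s['eef_pos'])
```

```text
side red [203, 140, 10, 5, 27] mid [0.4974 0.212  0.2169] dir -174.2 len 0.032 top 0.219
side red [239, 147, 17, 7, 69] mid [0.6337 0.181  0.1495] dir 166.6 len 0.059 top 0.154
side blue [239, 182, 11, 6, 34] mid [ 0.4711 -0.0524  0.2168] dir 172.7 len 0.032 top 0.22
side blue [275, 188, 9, 7, 42] mid [ 0.5903 -0.0673  0.1495] dir 175.9 len 0.026 top 0.153
scene red [313, 211, 10, 9, 44] mid [0.5014 0.2184 0.2157] dir 0.0 len 0.036 top 0.22
scene red [263, 244, 22, 14, 121] mid [0.6369 0.1893 0.1491] dir -12.7 len 0.063 top 0.153
scene blue [253, 156, 10, 7, 33] mid [ 0.4744 -0.0455  0.2147] dir -5.7 len 0.031 top 0.217
scene blue [211, 192, 8, 8, 39] mid [ 0.6598 -0.0165  0.228 ] dir -114.7 len 0.02 top 0.226
5.725 [ -0.65507995 -13.17439648  -0.06359929] [ 0.60878649 -0.09282835  0.13969995]
```

Emit:
{"method": "move_arm", "body": {"rows": "0 0 0 0 0 0 0"}}

```text
t: 5.85
eef_pos: [0.6088, -0.0928, 0.1397]
ee_rot: [3.139, 0.001, -0.151]
force: [-0.1, -13.0, -0.0]
width: 0.0006
gripper_force: 6.3
```

Emit:
{"method": "move_arm", "body": {"rows": "0 0 0 0 -0.0005 0 0; 0 0 0 0 0 0 0"}}

```text
t: 6.1
eef_pos: [0.6088, -0.0927, 0.1397]
ee_rot: [3.138, 0.001, -0.151]
force: [-0.4, -14.0, 1.0]
width: 0.0005
gripper_force: 7.2
```

Emit:
{"method": "move_arm", "body": {"rows": "0 0 0 0 -0.001 0 0; 0 0 0 0 0 0 0"}}

```text
t: 6.35
eef_pos: [0.6088, -0.0924, 0.1398]
ee_rot: [3.137, 0.001, -0.151]
force: [-0.8, -16.8, 0.9]
width: 0.0001
gripper_force: 8.7
```

Emit:
{"method": "move_arm", "body": {"rows": "0 0 0 0 -0.0006 0 0; 0 0 0 0 0 0 0"}}

```text
t: 6.6
eef_pos: [0.6088, -0.0922, 0.1398]
ee_rot: [3.137, 0.001, -0.151]
force: [-0.8, -19.3, -0.0]
width: 0.0001
gripper_force: 9.6
```

Emit:
{"method": "move_arm", "body": {"rows": "0 0 0 0 0 0 0; 0 0 0 0 -0.0002 0 0; 0 0 0 0 0 0 0; 0 0 0 0 0 0 0"}}

```text
t: 7.1
eef_pos: [0.6088, -0.0922, 0.1398]
ee_rot: [3.137, 0.001, -0.152]
force: [-1.5, -19.8, 0.2]
width: 0.0005
gripper_force: 9.9
```

Emit:
{"method": "move_arm", "body": {"rows": "0 0 0 0 0.004 0 0; 0 0 0 0 0.01 0 0; 0 0 0 0 0.01 0 0; 0 0 0 0 0 -0.04 0; 0 0 0 0 0 -0.06 0; 0 0 0 0 0 0 0"}}

```text
t: 7.85
eef_pos: [0.609, -0.1122, 0.2453]
ee_rot: [-3.14, -0.01, -0.148]
force: [-0.3, -0.3, -0.3]
width: 0.0004
gripper_force: 0.0
```

Run:
```python
from h import *
print(arm.get_state()['eef_pos']); p,d=grab('wrist'); blobs('wrist'); cv2.imwrite('pics/w2.png',cv2.resize(p,(768,576)))
grab('side'); blobs('side')
```

```text
[ 0.60897901 -0.11215959  0.24531963]
wrist blue [194, 160, 21, 54, 1042] mid [ 0.6205 -0.0717  0.1507] dir 170.3 len 0.045 top 0.152
side red [203, 140, 10, 5, 27] mid [0.4969 0.2117 0.2171] dir -174.0 len 0.034 top 0.22
side red [239, 147, 17, 7, 71] mid [0.6337 0.1814 0.1494] dir 167.6 len 0.056 top 0.154
side blue [239, 182, 11, 6, 36] mid [ 0.4711 -0.0518  0.2167] dir 175.9 len 0.033 top 0.22
side blue [275, 186, 20, 9, 91] mid [ 0.6068 -0.0717  0.1498] dir 170.2 len 0.059 top 0.154
```

View pics/w2.png

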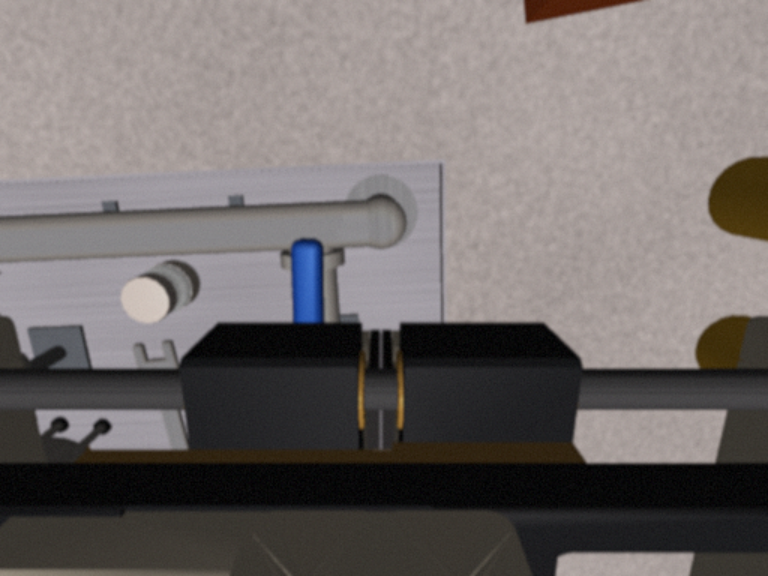

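Blue lever now lies along the pipe (307,240–322), jar at (148,298) and spanner at (155,345) undisturbed. The force climbed to 20 N without motion, so it is on its stop. Now over to the red valve.

Emit:
{"method": "move_arm", "body": {"rows": "0 0 0 -0.002 -0.0491 0 0; 0 0 0 -0.002 -0.0491 0 0; 0 0 0 -0.002 -0.0491 0 0; 0 0 0 -0.002 -0.0491 0 0; 0 0 0 -0.002 -0.0491 0 0; 0 0 0 -0.002 -0.0491 0 0; 0 0 3.5 -0.002 -0.0491 0 0; 0 0 0 0 0 0 0"}}

```text
t: 8.95
eef_pos: [0.6424, 0.2332, 0.2368]
ee_rot: [3.14, 0.003, -0.207]
force: [0.3, -0.1, -0.8]
width: 0.0001
gripper_force: 0.0
```

Run:
```python
from h import *
s=arm.get_state();print(s['eef_pos'],s['ee_rot']); p,d=grab('wrist'); blobs('wrist'); cv2.imwrite('pics/w3.png',cv2.resize(p,(768,576)))
grab('side'); blobs('side');grab('scene'); blobs('scene')
```

```text
[0.64238648 0.23318555 0.23679366] [ 3.13976491e+00  2.59024909e-03 -2.07090030e-01]
wrist red [298, 149, 25, 65, 1330] mid [0.6432 0.1846 0.1507] dir 166.9 len 0.052 top 0.152
side red [203, 140, 10, 5, 27] mid [0.4983 0.2124 0.2167] dir 179.9 len 0.033 top 0.22
side red [239, 147, 17, 7, 70] mid [0.6336 0.1808 0.15  ] dir 168.5 len 0.059 top 0.154
side blue [239, 182, 11, 6, 36] mid [ 0.4707 -0.0522  0.217 ] dir 176.1 len 0.032 top 0.22
side blue [275, 186, 20, 9, 92] mid [ 0.6069 -0.0717  0.1501] dir 168.7 len 0.058 top 0.154
scene red [313, 211, 10, 9, 37] mid [0.5009 0.219  0.2153] dir 2.0 len 0.033 top 0.218
scene red [263, 244, 21, 14, 116] mid [0.6403 0.1896 0.1518] dir -7.7 len 0.057 top 0.154
scene blue [253, 156, 10, 7, 33] mid [ 0.4741 -0.0456  0.2145] dir -5.3 len 0.032 top 0.217
scene blue [211, 188, 19, 12, 93] mid [ 0.612  -0.0642  0.1487] dir -9.3 len 0.061 top 0.152
```

View pics/w3.png

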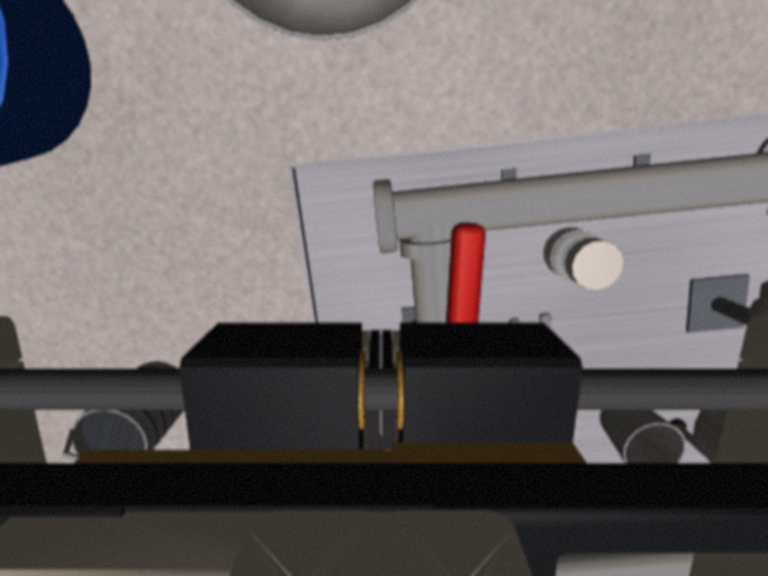

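The red lever runs (467,228)–(463,322) to the right of the closed fingers (384), jar lid at (597,262), cups at the edges; the approach is on its outer (+y) side with ample gap. Descend.

Emit:
{"method": "move_arm", "body": {"rows": "0 0 0 0.005 0 0.03 0; 0 0 0 0 0 0.03 0; 0 0 0 0 0 0.03 0; 0 0 1 0 0 0.008 0; 0 0 0 0 0 0 0"}}

```text
t: 9.72
eef_pos: [0.6481, 0.2283, 0.1418]
ee_rot: [3.141, 0.0, -0.228]
force: [0.3, 0.4, 0.9]
width: 0.0004
gripper_force: 0.0
```

Emit:
{"method": "move_arm", "body": {"rows": "0 0 0 0 0.006 0.002 0; 0 0 0 0 0.006 0 0; 0 0 0 0 0.004 0 0; 0 0 0 0 0.002 0 0; 0 0 0 0 0.002 0 0"}}

```text
t: 10.35
eef_pos: [0.6435, 0.2095, 0.1398]
ee_rot: [-3.141, -0.0, -0.227]
force: [0.6, 1.3, -0.3]
width: 0.0002
gripper_force: 0.7
```

Emit:
{"method": "move_arm", "body": {"rows": "0 0 0 0 0.002 0 0; 0 0 0 0 0.002 0 0"}}

```text
t: 10.6
eef_pos: [0.6433, 0.2076, 0.1398]
ee_rot: [-3.138, -0.001, -0.226]
force: [0.9, 7.4, -1.5]
width: 0.0007
gripper_force: 3.6
```

Emit:
{"method": "move_arm", "body": {"rows": "0 0 5 0.0016 0.0075 0 0; 0 0 5 0.0016 0.0075 0 0; 0 0 5 0.0016 0.0075 0 0; 0 0 5 0.0016 0.0075 0 0"}}

```text
t: 11.1
eef_pos: [0.6394, 0.1776, 0.1399]
ee_rot: [-3.137, -0.001, -0.578]
force: [2.6, 7.0, -2.1]
width: 0.0002
gripper_force: 3.8
```

Emit:
{"method": "move_arm", "body": {"rows": "0 0 5 0.0016 0.0075 0 0; 0 0 5 0.0016 0.0075 0 0; 0 0 5 0.0016 0.0075 0 0; 0 0 5 0.0016 0.0075 0 0; 0 0 5 0.0016 0.0075 0 0; 0 0 5 0.0016 0.0075 0 0; 0 0 5 0.0016 0.0075 0 0; 0 0 5 0.0016 0.0075 0 0"}}

```text
t: 12.1
eef_pos: [0.6028, 0.13, 0.1401]
ee_rot: [-3.136, 0.001, -1.276]
force: [7.5, 4.4, -2.8]
width: 0.0004
gripper_force: 3.6
```

Emit:
{"method": "move_arm", "body": {"rows": "0 0 5 0.0016 0.0075 0 0; 0 0 5 0.0016 0.0075 0 0; 0 0 2 0.0007 0.003 0 0; 0 0 0 0 0 0 0"}}

```text
t: 12.6
eef_pos: [0.5859, 0.1216, 0.1402]
ee_rot: [-3.137, 0.001, -1.484]
force: [5.3, 1.2, -2.8]
width: 0.0007
gripper_force: 2.7
```

Emit:
{"method": "move_arm", "body": {"rows": "0 0 2 0.0007 0.003 0 0; 0 0 2 0.0007 0.003 0 0; 0 0 0 0 0 0 0"}}

```text
t: 12.98
eef_pos: [0.5802, 0.1197, 0.1402]
ee_rot: [-3.137, 0.002, -1.553]
force: [6.5, 2.2, -3.2]
width: 0.0004
gripper_force: 2.9
```

Emit:
{"method": "move_arm", "body": {"rows": "0 0 1 0.0004 0.0015 0 0; 0 0 1 0.0004 0.0015 0 0; 0 0 0 0 0 0 0"}}

```text
t: 13.35
eef_pos: [0.5773, 0.1189, 0.1402]
ee_rot: [-3.137, 0.002, -1.588]
force: [7.1, 1.1, -2.9]
width: 0.0006
gripper_force: 3.1
```

Emit:
{"method": "move_arm", "body": {"rows": "0 0 1 0.0004 0.0015 0 0; 0 0 1 0.0004 0.0015 0 0; 0 0 0 0 0 0 0"}}

```text
t: 13.72
eef_pos: [0.5743, 0.1181, 0.1402]
ee_rot: [-3.137, 0.002, -1.623]
force: [5.8, 2.2, -3.6]
width: 0.0006
gripper_force: 3.1
```

Emit:
{"method": "move_arm", "body": {"rows": "0 0 1 0.0004 0.0015 0 0; 0 0 1 0.0004 0.0015 0 0; 0 0 0 0 0 0 0"}}

```text
t: 14.1
eef_pos: [0.5722, 0.1177, 0.1405]
ee_rot: [-3.136, 0.003, -1.657]
force: [10.4, 1.8, -5.5]
width: 0.0002
gripper_force: 4.8
```

Emit:
{"method": "move_arm", "body": {"rows": "0 0 0 0 0.001 0 0; 0 0 0 0 0 0 0"}}

```text
t: 14.35
eef_pos: [0.572, 0.1179, 0.1406]
ee_rot: [-3.134, 0.003, -1.657]
force: [13.5, -0.4, -6.7]
width: 0.0005
gripper_force: 6.2
```

Emit:
{"method": "move_arm", "body": {"rows": "0 0 0 0 0.001 0 0; 0 0 0 0 0 0 0"}}

```text
t: 14.6
eef_pos: [0.5718, 0.118, 0.1408]
ee_rot: [-3.133, 0.003, -1.657]
force: [15.5, -0.6, -7.3]
width: 0.0009
gripper_force: 7.6
```

Run:
```python
from h import *
for n in('side','scene','wrist'): grab(n); blobs(n)
p=np.load('scene.npz')['p']; q=np.load('side.npz')['p']
cv2.imwrite('pics/c1.png',np.hstack([cv2.resize(p[180:290,220:350],(520,440),interpolation=2)[:,:390],cv2.resize(q[100:210,170:280],(400,440),interpolation=2)]))
s=arm.get_state(); print(s['t'],s['force'])
```

```text
side red [203, 140, 10, 5, 30] mid [0.4998 0.213  0.2156] dir 177.4 len 0.031 top 0.219
side red [230, 162, 12, 12, 74] mid [0.5449 0.1181 0.151 ] dir -96.1 len 0.057 top 0.155
side blue [239, 182, 11, 6, 36] mid [ 0.4717 -0.0515  0.2163] dir 174.7 len 0.032 top 0.219
side blue [275, 186, 20, 9, 92] mid [ 0.6077 -0.0717  0.1499] dir 169.5 len 0.059 top 0.154
scene red [313, 211, 10, 9, 43] mid [0.5015 0.2181 0.2153] dir -0.3 len 0.033 top 0.217
scene red [279, 218, 9, 10, 47] mid [0.5642 0.1494 0.1743] dir -151.7 len 0.069 top 0.154
scene blue [211, 188, 19, 12, 94] mid [ 0.6121 -0.0639  0.1492] dir -9.4 len 0.06 top 0.153
wrist red [283, 183, 35, 33, 1043] mid [0.549  0.0868 0.1758] dir 120.9 len 0.06 top 0.152
wrist red [411, 295, 46, 14, 156] mid [0.4588 0.1776 0.1234] dir -46.2 len 0.018 top 0.123
14.75 [15.860052   -0.71356824 -6.88343044]
```

View pics/c1.png

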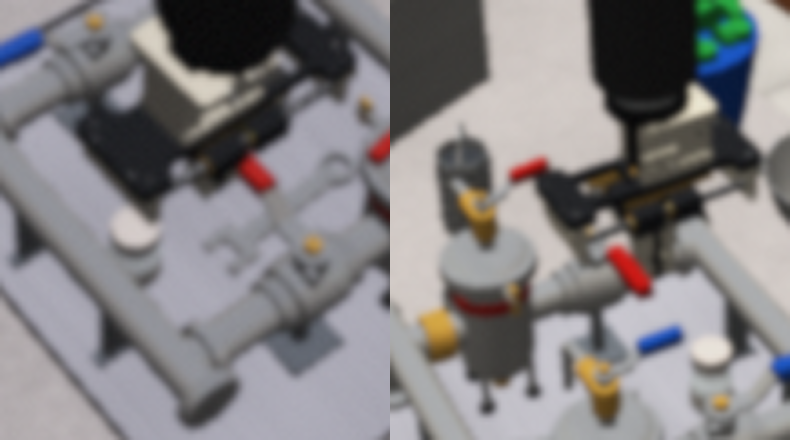

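The crop shows the red lever across the pipe with the fingers on its +x side, gripper clear of everything else. Press to about 20 N.

Emit:
{"method": "move_arm", "body": {"rows": "0 0 0 0 0.0012 0 0; 0 0 0 0 0 0 0; 0 0 0 0 0 0 0"}}

```text
t: 15.12
eef_pos: [0.5714, 0.1181, 0.141]
ee_rot: [-3.132, 0.003, -1.657]
force: [18.9, -1.9, -9.5]
width: 0.0003
gripper_force: 9.2
```

Emit:
{"method": "move_arm", "body": {"rows": "0 0 0 0 0.0002 0 0; 0 0 0 0 0 0 0; 0 0 0 0 0 0 0; 0 0 0 0 0 0 0"}}

```text
t: 15.62
eef_pos: [0.5714, 0.1182, 0.141]
ee_rot: [-3.131, 0.003, -1.657]
force: [19.0, -1.5, -9.9]
width: 0.0006
gripper_force: 9.5
```

Emit:
{"method": "move_arm", "body": {"rows": "0 0 0 0 -0.006 0 0; 0 0 0 0 -0.01 0 0; 0 0 0 0 -0.008 0 0; 0 0 0 0 0 -0.04 0; 0 0 0 0 0 -0.06 0; 0 0 0 0 0 -0.02 0; 0 0 0 0 0 0 0"}}

```text
t: 16.5
eef_pos: [0.5905, 0.115, 0.2616]
ee_rot: [-3.139, 0.002, -1.658]
force: [-1.4, 0.3, -1.2]
width: 0.0004
gripper_force: 0.0
```

Emit:
{"method": "move_arm", "body": {"rows": "0 0 -10 0 0 0 0; 0 0 -10 0 0 0 0; 0 0 -10 0 0 0 0; 0 0 -10 0 0 0 0; 0 0 -10 0 0 0 0; 0 0 -10 0 0 0 0; 0 0 -10 0 0 0 0; 0 0 -10 0 0 0 0"}}

```text
t: 17.5
eef_pos: [0.5891, 0.1145, 0.2579]
ee_rot: [3.14, 0.002, -0.256]
force: [0.2, -1.4, 0.4]
width: 0.0005
gripper_force: 0.0
```

Emit:
{"method": "move_arm", "body": {"rows": "0 0 -10 0 0 0 0; 0 0 -4 0 0 0 0; 0 0 0 -0.042 -0.017 0 0; 0 0 0 -0.042 -0.017 0 0; 0 0 0 -0.042 -0.016 0 0; 0 0 0 0 0 0 0"}}

```text
t: 18.25
eef_pos: [0.4621, 0.1673, 0.2589]
ee_rot: [3.142, 0.001, -0.015]
force: [0.3, 0.6, 0.6]
width: 0.0004
gripper_force: 0.0
```

Run:
```python
from h import *
s=arm.get_state();print(s['eef_pos'],s['q']); p,d=grab('wrist'); blobs('wrist',.19,.24); blobs('wrist'); cv2.imwrite('pics/w4.png',cv2.resize(p,(768,576)))
grab('side');blobs('side')
```

```text
[0.46211251 0.16725582 0.25894024] [ 7.47533085e-01  3.66755167e-02 -3.40769982e-01 -8.75560740e-04
 -1.19432253e+00  8.08541265e-01]
wrist red [169, 130, 24, 58, 1095] mid [0.5006 0.2141 0.2172] dir -179.5 len 0.036 top 0.219
wrist red [266, 76, 82, 26, 1663] mid [0.5469 0.1217 0.1508] dir -95.1 len 0.064 top 0.152
wrist red [169, 130, 24, 58, 1095] mid [0.5006 0.2141 0.2172] dir -179.5 len 0.036 top 0.219
side red [230, 162, 11, 12, 63] mid [0.5436 0.1186 0.1516] dir -95.1 len 0.061 top 0.155
side blue [239, 182, 11, 6, 35] mid [ 0.4721 -0.0517  0.2166] dir 175.5 len 0.033 top 0.22
side blue [275, 186, 20, 9, 92] mid [ 0.6075 -0.0719  0.1499] dir 169.8 len 0.06 top 0.153
```

View pics/w4.png

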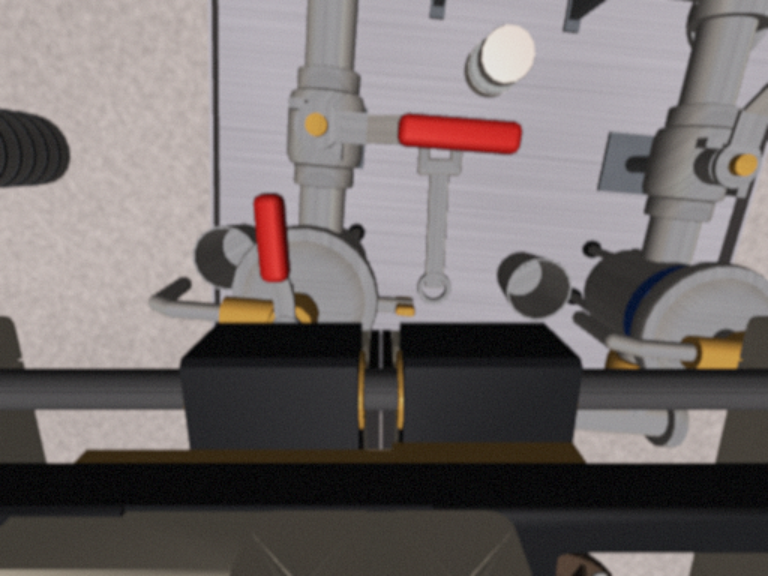

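The red vent sleeve spans (268,198)–(275,278), to the left of the fingers (384); red main lever is square across the pipe (400–520,132), spanner, jar and cups in place. Move beside the vent and descend.

Emit:
{"method": "move_arm", "body": {"rows": "0 0 0 0.02 -0.003 0 0; 0 0 0 0.02 -0.003 0 0; 0 0 0 0 0 0.02 0; 0 0 0 0 0 0.02 0; 0 0 0 0 0 0.009 0; 0 0 0 0 0 0 0"}}

```text
t: 19.1
eef_pos: [0.5048, 0.1717, 0.2097]
ee_rot: [3.14, 0.002, -0.018]
force: [-0.5, -0.3, -0.1]
width: 0.0007
gripper_force: 0.0
```

Emit:
{"method": "move_arm", "body": {"rows": "0 0 0 0 -0.006 0 0; 0 0 0 0 -0.006 0 0; 0 0 0 0 -0.004 0 0; 0 0 0 0 0 0 0"}}

```text
t: 19.6
eef_pos: [0.5049, 0.1887, 0.2108]
ee_rot: [-3.141, -0.0, -0.017]
force: [0.0, -0.3, -0.5]
width: 0.0005
gripper_force: 0.0
```

Emit:
{"method": "move_arm", "body": {"rows": "0 0 0 0 -0.002 0 0; 0 0 0 0 -0.002 0 0; 0 0 0 0 -0.002 0 0"}}

```text
t: 19.98
eef_pos: [0.505, 0.1934, 0.2106]
ee_rot: [3.14, 0.0, -0.017]
force: [1.0, -5.8, 1.5]
width: 0.0003
gripper_force: 3.0
```

Emit:
{"method": "move_arm", "body": {"rows": "0 0 0 0 -0.0015 0 0; 0 0 0 0 0 0 0"}}

```text
t: 20.23
eef_pos: [0.5051, 0.1947, 0.2106]
ee_rot: [3.14, 0.0, -0.018]
force: [1.7, -5.0, -0.2]
width: 0.0006
gripper_force: 2.5
```

Emit:
{"method": "move_arm", "body": {"rows": "0 0 -5 0.0015 -0.0048 0 0; 0 0 -5 0.0015 -0.0048 0 0; 0 0 -5 0.0015 -0.0048 0 0; 0 0 -5 0.0015 -0.0048 0 0; 0 0 -5 0.0015 -0.0048 0 0; 0 0 -5 0.0015 -0.0048 0 0"}}

```text
t: 20.98
eef_pos: [0.5083, 0.2243, 0.2106]
ee_rot: [3.14, 0.001, 0.509]
force: [1.8, -5.6, -1.0]
width: 0.0006
gripper_force: 2.9
```

Emit:
{"method": "move_arm", "body": {"rows": "0 0 -5 0.0015 -0.0048 0 0; 0 0 -5 0.0015 -0.0048 0 0; 0 0 -5 0.0015 -0.0048 0 0; 0 0 -5 0.0015 -0.0048 0 0; 0 0 -5 0.0015 -0.0048 0 0; 0 0 -5 0.0015 -0.0048 0 0"}}

```text
t: 21.72
eef_pos: [0.4963, 0.2517, 0.2106]
ee_rot: [3.14, 0.001, 1.032]
force: [3.4, -5.5, -1.0]
width: 0.0006
gripper_force: 2.8
```

Emit:
{"method": "move_arm", "body": {"rows": "0 0 -5 0.0015 -0.0048 0 0; 0 0 -5 0.0015 -0.0048 0 0; 0 0 -5 0.0015 -0.0048 0 0; 0 0 0 0 0 0 0"}}

```text
t: 22.22
eef_pos: [0.4853, 0.2624, 0.2106]
ee_rot: [3.141, 0.001, 1.292]
force: [4.2, -2.9, -0.2]
width: 0.0003
gripper_force: 1.8
```

Emit:
{"method": "move_arm", "body": {"rows": "0 0 -2 0.0006 -0.0019 0 0; 0 0 0 0 0 0 0"}}

```text
t: 22.48
eef_pos: [0.4838, 0.2635, 0.2107]
ee_rot: [3.141, 0.001, 1.326]
force: [4.6, -4.4, -1.3]
width: 0.0005
gripper_force: 2.3
```

Emit:
{"method": "move_arm", "body": {"rows": "0 0 -2 0.0006 -0.0019 0 0; 0 0 0 0 0 0 0"}}

```text
t: 22.72
eef_pos: [0.4822, 0.2646, 0.2107]
ee_rot: [3.141, 0.001, 1.361]
force: [3.7, -3.8, -0.1]
width: 0.0008
gripper_force: 2.3
```

Emit:
{"method": "move_arm", "body": {"rows": "0 0 -2 0.0006 -0.0019 0 0; 0 0 0 0 0 0 0"}}

```text
t: 22.98
eef_pos: [0.4805, 0.2657, 0.2107]
ee_rot: [3.141, 0.001, 1.396]
force: [3.6, -4.0, -0.6]
width: 0.0004
gripper_force: 2.4
```

Emit:
{"method": "move_arm", "body": {"rows": "0 0 -2 0.0006 -0.0019 0 0; 0 0 0 0 0 0 0"}}

```text
t: 23.22
eef_pos: [0.4788, 0.2666, 0.2107]
ee_rot: [3.141, 0.0, 1.43]
force: [4.0, -3.4, -1.1]
width: 0.0004
gripper_force: 2.4
```

Emit:
{"method": "move_arm", "body": {"rows": "0 0 -2 0.0006 -0.0019 0 0; 0 0 0 0 0 0 0"}}

```text
t: 23.48
eef_pos: [0.4772, 0.2675, 0.2108]
ee_rot: [3.14, 0.0, 1.465]
force: [5.5, -3.7, -2.2]
width: 0.0004
gripper_force: 3.0
```

Emit:
{"method": "move_arm", "body": {"rows": "0 0 -2 0.0006 -0.0019 0 0; 0 0 0 0 0 0 0"}}

```text
t: 23.72
eef_pos: [0.4765, 0.2681, 0.211]
ee_rot: [3.138, 0.001, 1.5]
force: [11.1, -5.2, -2.6]
width: 0.0006
gripper_force: 5.8
```

Emit:
{"method": "move_arm", "body": {"rows": "0 0 -1 0.0003 -0.001 0 0; 0 0 0 0 0 0 0"}}

```text
t: 23.98
eef_pos: [0.4762, 0.2685, 0.2112]
ee_rot: [3.137, 0.0, 1.517]
force: [13.7, -7.6, -4.7]
width: 0.0004
gripper_force: 7.4
```

Emit:
{"method": "move_arm", "body": {"rows": "0 0 0 -0.0008 -0.0008 0 0; 0 0 0 0 0 0 0"}}

```text
t: 24.22
eef_pos: [0.476, 0.2684, 0.2114]
ee_rot: [3.136, -0.001, 1.517]
force: [16.5, -5.1, -6.0]
width: 0.0007
gripper_force: 8.6
```

Emit:
{"method": "move_arm", "body": {"rows": "0 0 0 -0.0005 -0.0008 0 0; 0 0 0 0 0 0 0"}}

```text
t: 24.48
eef_pos: [0.4758, 0.2683, 0.2116]
ee_rot: [3.135, -0.002, 1.517]
force: [19.8, -4.4, -7.5]
width: 0.0004
gripper_force: 9.8
```

Total about 21.6 N; hold half a second, then back off and rise.

Emit:
{"method": "move_arm", "body": {"rows": "0 0 0 0 0 0 0; 0 0 0 0 0 0 0; 0 0 0 0 0 0 0; 0 0 0 0 0 0 0"}}

```text
t: 24.98
eef_pos: [0.4759, 0.2683, 0.2116]
ee_rot: [3.135, -0.002, 1.517]
force: [19.0, -3.6, -6.5]
width: 0.0005
gripper_force: 9.8
```

Emit:
{"method": "move_arm", "body": {"rows": "0 0 0 0 0.005 0 0; 0 0 0 0 0.01 0 0; 0 0 0 0 0.01 0 0; 0 0 0 0 0 -0.04 0; 0 0 0 0 0.02 -0.05 0; 0 0 0 0 0.05 0 0; 0 0 0 0 0.05 0 0; 0 0 0 0 0 0 0"}}

```text
t: 25.98
eef_pos: [0.6192, 0.2596, 0.2981]
ee_rot: [-3.139, 0.002, 1.516]
force: [-0.2, -0.0, -1.1]
width: 0.0004
gripper_force: 0.0
```

Run:
```python
from h import *
for n in('side','scene','wrist'): grab(n); blobs(n)
s=arm.get_state(); print(s['t'],s['force'],s['eef_pos'])
a=np.load('side.npz')['p'][80:300,140:380]; cv2.imwrite('pics/end.png',cv2.resize(a,(640,586),interpolation=2))
```

```text
side red [185, 137, 7, 7, 28] mid [0.451  0.2642 0.2172] dir -95.5 len 0.039 top 0.221
side red [230, 162, 11, 12, 64] mid [0.5436 0.118  0.1511] dir -95.6 len 0.06 top 0.154
side blue [239, 182, 11, 6, 37] mid [ 0.4716 -0.0519  0.2171] dir 175.3 len 0.03 top 0.22
side blue [275, 186, 20, 9, 91] mid [ 0.6077 -0.0711  0.1493] dir 171.2 len 0.06 top 0.153
scene red [337, 212, 11, 11, 52] mid [0.4571 0.2674 0.2164] dir 86.9 len 0.033 top 0.219
scene blue [253, 156, 10, 7, 33] mid [ 0.4736 -0.0458  0.2142] dir -3.7 len 0.032 top 0.218
scene blue [211, 188, 19, 12, 94] mid [ 0.6118 -0.0642  0.1488] dir -9.8 len 0.062 top 0.153
wrist red [48, 177, 23, 46, 749] mid [0.4558 0.2654 0.217 ] dir 85.9 len 0.037 top 0.219
26.125 [ 0.4286415  -0.31963588 -0.24595426] [0.61650341 0.26009046 0.30007568]
```

View pics/end.png

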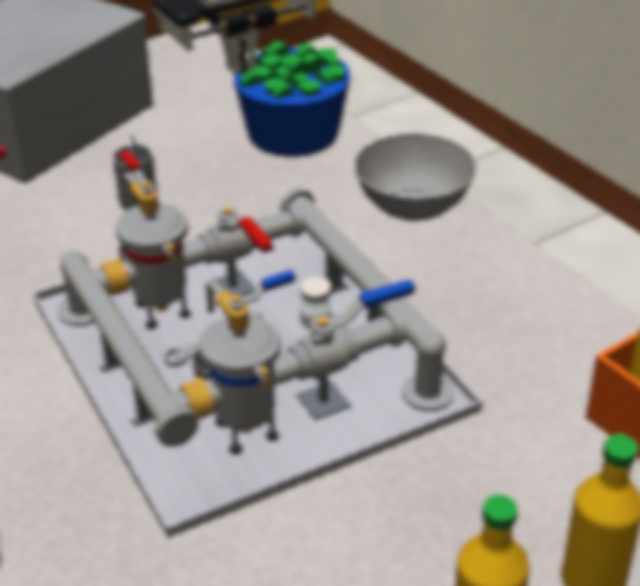

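The view shows the blue main lever along its pipe (388,292), red main across (256,232), red vent over its spout (130,158), blue vent shut (280,278), and nothing disturbed. The arm is clear.

```bash
python3 -c "
from station import arm
print(arm.job_done())"
```

```text
the job is handed in; nothing more can be done
None
```

I pressed the blue main valve fully open, then the red main valve shut, then the red vent open. Each was held on its stop at about 20–22 N for half a second, and the job was handed in at about 26 s with nothing seen out of place; the hand-in call returned no verdict.

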